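# Put away the hardness samples by kind

### The job

The hardness samples are tested and lie mixed on the bench: put each where its kind belongs. Lay the round bar in the V-cradle, about centred across both supports, and only then stand the wooden chock beside it on the black strip, lengthwise with the bar, so that it cannot roll out; lay the square bar flat and lengthwise in the oblong tray, the solid round block flat in the plain bay of the two-bay tray, and the ring flat over the pin in the other bay. Leave the dial gauge and the brass weight where they are.

Things in the scene. Friction and masses are not known exactly. Their poses are not given: they have to be found in the camera images.
- round_bar: Round steel bar sample, a plain cylinder 22 mm in diameter and 90 mm long, lying on the bench at the start; it rolls freely. Origin at its middle, on its axis (11 mm above what it lies on when on a flat surface); its x axis runs along the bar.
- square_bar: Steel sample of square section, 20 x 20 mm, 62 mm long, lying flat. Origin at the centre of its underside; its y axis runs along its length, z up.
- thick_disc: Solid round steel test block, 49 mm in diameter, 24 mm high, lying flat, no hole. Origin at the centre of its underside, z up.
- ring: Steel ring gauge, 52 mm outside diameter, 16 mm high, with a 20 mm hole through its middle, lying flat. Origin at the centre of its underside, z up.
- chock: Dark wooden chock for the round bar: 40 mm long (its x axis), 20 mm high, both long sides sloping, 26 mm wide at the foot and 14 mm at the top; its two ends are upright and flat, so it is best held by the ends, 40 mm apart. Origin at the centre of its underside, z up.
- cradle: Fixed V-cradle: plate x +-50, y -35 to +47, 8 mm thick; two wooden V-supports 12 mm thick at x = +-34. The V runs along x; a 22 mm bar in it has its axis over y 0, 20 mm above the bench. Supports 23 mm high on the -y side, on +y 14 mm, out to y +15. Flat black strip on the plate, x +-30, y +14 to +40: the chock's place, its length along x. Origin at bench level under the V's middle. All mm.
- bar_tray: Fixed small wooden tray with one oblong bay, for square samples: 92 mm (x) by 52 mm (y) outside, bay 84 x 44 mm, floor 4 mm and rim 10 mm above the bench. Origin at its centre, at bench level; x along its length.
- disc_tray: Fixed wooden tray, two square bays in a row along x: 152 (x) by 78 mm outside, each bay 70 x 70 mm, floor 4 mm, rim and divider 10 mm above the bench. The bay at x = -37 mm (nearer the robot) is plain, for solid blocks; that at x = +37 mm has an upright 7 mm steel pin in its middle, top 16 mm above the bench, for rings. Origin at the tray's centre, bench level.
- dial_gauge: Bystander: a dial indicator with a white face and a short stem, 107 x 56 x 22 mm, lying loose on the bench near the robot. Origin at the centre of its underside. Not to be moved.
- brass_weight: Bystander: a round brass weight with a knob on top, 44 mm across, 36 mm high, standing loose on the bench near the robot. Origin at the centre of its underside. Not to be moved.
There are look-alikes about, which are no part of the job. Leave any green or purple look-alike of the square_bar alone.

How it is judged (in metres and radians):
On the way:
1. the round bar lies in the V-cradle while the chock is not yet in its place (x of round_bar in the frame of cradle between -0.013 and 0.013 m and y of round_bar in the frame of cradle between -0.004 and 0.004 m and z of round_bar in the frame of cradle between 0.017 and 0.024 m and angle between the x axis of round_bar and the x axis of cradle, either way round below 0.1 rad and not (x of chock in the frame of cradle between -0.014 and 0.014 m and y of chock in the frame of cradle between 0.017 and 0.037 m and z of chock in the frame of cradle between 0.005 and 0.012 m and angle between the x axis of chock and the x axis of cradle, either way round below 0.3 rad and angle between chock's own z axis and vertical below 0.15 rad)), for 0.2 s.
At the end, for the whole second after the job is handed in: Bar in both V-supports, mid within 13 mm; chock upright on the strip, within 14 mm along and 10 mm across, in line within 17 deg; square bar flat and lengthwise on the oblong tray's floor; block flat on the plain bay's floor; ring flat on the other bay's floor round the pin; all released, at rest (x of round_bar in the frame of cradle between -0.013 and 0.013 m and y of round_bar in the frame of cradle between -0.004 and 0.004 m and z of round_bar in the frame of cradle between 0.017 and 0.024 m and angle between the x axis of round_bar and the x axis of cradle, either way round below 0.1 rad and x of chock in the frame of cradle between -0.014 and 0.014 m and y of chock in the frame of cradle between 0.017 and 0.037 m and z of chock in the frame of cradle between 0.005 and 0.012 m and angle between the x axis of chock and the x axis of cradle, either way round below 0.3 rad and angle between chock's own z axis and vertical below 0.15 rad and x of square_bar in the frame of bar_tray between -0.015 and 0.015 m and y of square_bar in the frame of bar_tray between -0.016 and 0.016 m and z of square_bar in the frame of bar_tray between 0.001 and 0.0075 m and angle between the y axis of square_bar and the x axis of bar_tray, either way round below 0.45 rad and angle between each of square_bar, thick_disc, ring's own z axis and vertical below 0.1 rad and x of thick_disc in the frame of disc_tray between -0.05 and -0.024 m and y of thick_disc in the frame of disc_tray between -0.013 and 0.013 m and z of thick_disc in the frame of disc_tray between 0.001 and 0.0075 m and x of ring in the frame of disc_tray between 0.026 and 0.048 m and y of ring in the frame of disc_tray between -0.011 and 0.011 m and z of ring in the frame of disc_tray between 0.001 and 0.0075 m and linear speed of each of round_bar, square_bar, thick_disc, ring, chock below 0.02 m/s); the robot touches nothing.
It fails at once if the dial gauge was moved (more than 15 mm) (distance of dial_gauge from where it was at the start of the episode above 0.015 m).
It fails at once if the brass weight was moved (more than 15 mm) (distance of brass_weight from where it was at the start of the episode above 0.015 m).
It also fails if it takes over 128 s, if anything falls off the work surface, if the arm or the gripper's body presses on something with over 40 N, if the wrist force passes 120 N, or if a joint passes its speed limit or range.

### The arm

A 7-joint arm with a two-finger parallel gripper is mounted at the origin on the work surface; the furniture and walls round the work are solid. World frame = base frame: x ahead of the robot, y to its left, z up, the work surface at z = 0. Lengths are in mm, angles in rad, forces in N, time in s.
With the tool pointing down it reaches from about 400 to 875 mm from the base axis. Payload 4.4 kg.
Tool frame: the origin (TCP) lies midway between the tips of the shut fingers; the grasp point (between the pads) lies 19 mm behind it; z points along the fingers, y is the line along which they close (so a half turn about z gives the same grasp; the last joint's range is limited). The gripper opens to 85 mm and grips with 20 to 120 N. Pads are 22 mm wide; open, the fingers measure 114 mm over their backs; the gripper's body (76 mm by 85 mm) begins 54 mm behind the grasp point. The pads swing forward as they close: fully open they stand 13 mm farther back than shut.
Start: joints at [-1.179, 0.628, 0.038, 1.517, -0.027, 0.996, -0.02], TCP at [287.263, 583.093, 211.313] pointing down, gripper open.
Joint ranges: [-3.06, 3.06], [-0.37, 2.12], [-1.25, 1.32], [0.18, 2.47], [-1.1, 4.24], [0.23, 1.98], [-2.94, 2.94]. Speed limits (rad/s): [2.57, 2.57, 3.14, 3.14, 3.14, 3.14, 3.14].

### API

Orientations are given as [roll, pitch, yaw] about the fixed x, y, z axes, in that order (R = Rz(yaw) Ry(pitch) Rx(roll)).
In Python, from cell import ctrl, get_image, get_calibration gives the robot as it stands.
- The arm moves only by the shell command python3 -m creep 'ROWS'. ROWS is JSON, a list of rows, each an object of numbers: "dx", "dy", "dz": the shift along the world's x, y, z normalised to -1 to 1, where 1 is 0.4 m; "rx", "ry", "rz": the turn, a rotation vector about the world's x, y, z normalised to -1 to 1, where 1 is 2 pi rad; "grip": the closure, from -1 (fully open) to 1 (shut). A call has exactly 5 rows; each row is the pose to reach, as a shift and turn from the pose commanded when the call began, turning the shorter way round; what a row does not reach only later rows make up. A row lasts 1/8 s, in which the tool goes at most 62.5 mm and 10.7 degrees, less where a joint would pass 70% of its speed; a pose out of reach is approached as far as the arm can. A call with a number of a shift or a turn outside -1 to 1 is refused whole. A call with a gripper value outside its range is refused whole. The fingers move at their own pace and stop on an object; the grip force is fixed at half the most. Time passes only in rows, so rows that repeat a pose let the fingers close, or fill a call up. It gives the time, the measured TCP pose, the force, the opening and the grip force at its end, in the units of the state.
- ctrl.read_state(): the state, without advancing time (a new reading comes with each control period).
- get_image(name): name is "scene" or "side" or "wrist"; returns the picture (420x560x3 uint8, red, green, blue); there is no depth.
- get_calibration(name): a dict with "mtx" (3x3 intrinsics, pixels), "world_from_camera" (4x4, takes a point from camera to world coordinates). Camera axes: x right, y down, z forward; pixel columns grow to the right and rows downward; lengths in mm; the calibration is good to about 2 mm. A picture is of the moment at which its call begins: read the wrist's pose just before it. get_calibration takes no time and is no camera call; for the wrist camera it gives the pose at the moment of the call.
- ctrl.finish_job(): hands the job in; it is judged then, once.
The state is a dict: "clock": time; "qpos": joint angles; "qd": joint speeds; "tau": joint torques, N m; "eef_pos": TCP position; "tool_rot": TCP orientation; "force": force on the tool from outside, world axes, zero at the start; "torque": the same for the moment, N m; "width": finger opening in mm; "gripper_force": force on a finger pad.
Only numpy, scipy, OpenCV 4.12 (cv2) and the standard library are available. Lean on these libraries where they do the work, as an engineer would, in place of code of your own. Each camera call takes 0.05 s, during which the arm holds its last target. There are 200 camera calls.

## Working session

There is one attempt and no reset: what is moved stays moved. The work goes in short steps, Python scripts to look and compute and a shell command to move; the robot and the scene stay as the last step left them, time stands still between calls to the robot, and variables do not carry over. Pictures are saved under pics/ and viewed, at most 14 in all, crops included, and the job is handed in when it is done.

```bash
mkdir -p pics; ls
python3 - <<'E'
from cell import ctrl,get_image,get_calibration
import cv2
s=ctrl.read_state();print(s['clock'],s['eef_pos'],s['tool_rot'],s['width'])
for n in ['scene','side']:
    im=get_image(n);cv2.imwrite(f'pics/{n}0.png',im[:,:,::-1]);c=get_calibration(n);print(n,c['mtx'],c['world_from_camera'])
E
```

```text
pics
0.0 [286.9936005  582.46987259 210.38599679] [-3.13969278e+00  3.52653550e-05  2.68375603e+00] 85.12909164878731
scene [[518.25110757   0.         282.24132973]
 [  0.         518.25110757 211.21422707]
 [  0.           0.           1.        ]] [[-7.09039855e-01 -5.39038639e-01  4.54642529e-01 -1.37875484e+02]
 [-7.05073414e-01  5.52507278e-01 -4.44530301e-01  6.03583884e+02]
 [-1.15742979e-02 -6.35746060e-01 -7.71811494e-01  9.32311912e+02]
 [ 0.00000000e+00  0.00000000e+00  0.00000000e+00  1.00000000e+00]]
side [[438.68325789   0.         283.03762888]
 [  0.         438.68325789 198.47915866]
 [  0.           0.           1.        ]] [[ 6.52147358e-01 -6.44427166e-01  3.99271149e-01 -6.61671539e+00]
 [-7.58012545e-01 -5.61944921e-01  3.31111592e-01 -2.39726489e+02]
 [ 1.09910888e-02 -5.18586090e-01 -8.54954773e-01  9.35581495e+02]
 [ 0.00000000e+00  0.00000000e+00  0.00000000e+00  1.00000000e+00]]
```

View pics/scene0.png

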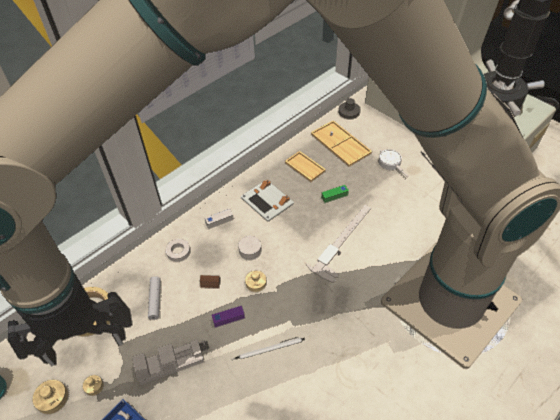

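View pics/side0.png

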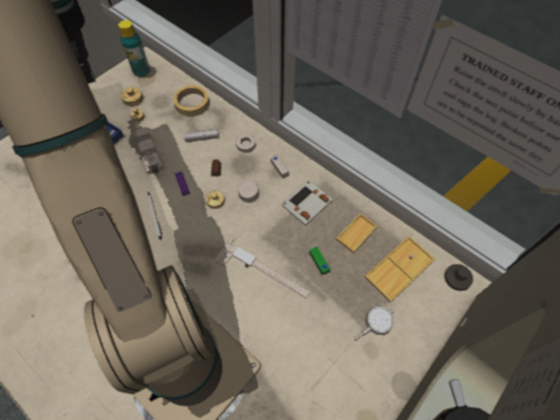

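```bash
cat > h.py <<'E'
import numpy as np,cv2
from cell import ctrl,get_image,get_calibration
def unproj(c,uv,z):
    K,T=c['mtx'],c['world_from_camera']
    d=T[:3,:3]@np.linalg.solve(K,[uv[0],uv[1],1.]);o=T[:3,3]
    return o+d*(z-o[2])/d[2]
def proj(c,P):
    T=np.linalg.inv(c['world_from_camera']);p=T[:3,:3]@np.array(P,float)+T[:3,3];q=c['mtx']@p;return q[:2]/q[2]
def rect(im,c,x0,x1,y0,y1,z,s):
    # top-down map: col = (y1-y)*s, row=(x1-x)*s
    W=[(x1,y1),(x1,y0),(x0,y0),(x0,y1)]
    src=np.float32([proj(c,(x,y,z)) for x,y in W]);dst=np.float32([((y1-y)*s,(x1-x)*s) for x,y in W])
    return cv2.warpPerspective(im,cv2.getPerspectiveTransform(src,dst),(int((y1-y0)*s),int((x1-x0)*s)),flags=cv2.INTER_CUBIC)
E
python3 - <<'E'
from h import *
S=cv2.imread('pics/scene0.png');D=cv2.imread('pics/side0.png')
cs,cd=get_calibration('scene'),get_calibration('side')
sc=dict(ring=(178,250),bar=(155,297),chock=(209,281),disc=(250,245),sq=(219,219),cradle=(268,200),bt=(305,165),dt=(341,143),gauge=(390,158),brass=(256,280))
sd=dict(ring=(245,144),bar=(202,135),chock=(216,168),disc=(248,191),sq=(280,166),cradle=(307,202),bt=(357,233),dt=(399,269),gauge=(378,320),brass=(215,200))
for k in sc: print(k,unproj(cs,sc[k],10).round(),unproj(cd,sd[k],10).round())
a=cv2.resize(S[110:330,130:410],None,fx=2.8,fy=2.7,interpolation=cv2.INTER_CUBIC)
cv2.imwrite('pics/s_crop.png',a)
s=ctrl.read_state();c=get_calibration('wrist');T=np.array(c['world_from_camera']);print(c['mtx'],T,s['eef_pos'])
E
```

```text
ring [491. 309.  10.] [488. 306.  10.]
bar [431. 414.  10.] [434. 414.  10.]
chock [382. 312.  10.] [382. 308.  10.]
disc [388. 190.  10.] [385. 199.  10.]
sq [492. 189.  10.] [495. 189.  10.]
cradle [453.  72.  10.] [457.  68.  10.]
bt [470. -73.  10.] [468. -75.  10.]
dt [ 458. -195.   10.] [ 457. -200.   10.]
gauge [ 334. -239.   10.] [ 330. -229.   10.]
brass [314. 242.  10.] [312. 242.  10.]
[[290.92816228   0.         284.84014921]
 [  0.         290.92816228 203.08881473]
 [  0.           0.           1.        ]] [[ 4.41913358e-01  8.53422124e-01  2.76375219e-01  2.16456894e+02]
 [ 8.97057442e-01 -4.20167328e-01 -1.36921007e-01  6.17017033e+02]
 [-7.27579289e-04  3.08431669e-01 -9.51246223e-01  3.73388024e+02]
 [ 0.00000000e+00  0.00000000e+00  0.00000000e+00  1.00000000e+00]] [287.01037823 582.55509224 210.50407217]
```

View pics/s_crop.png

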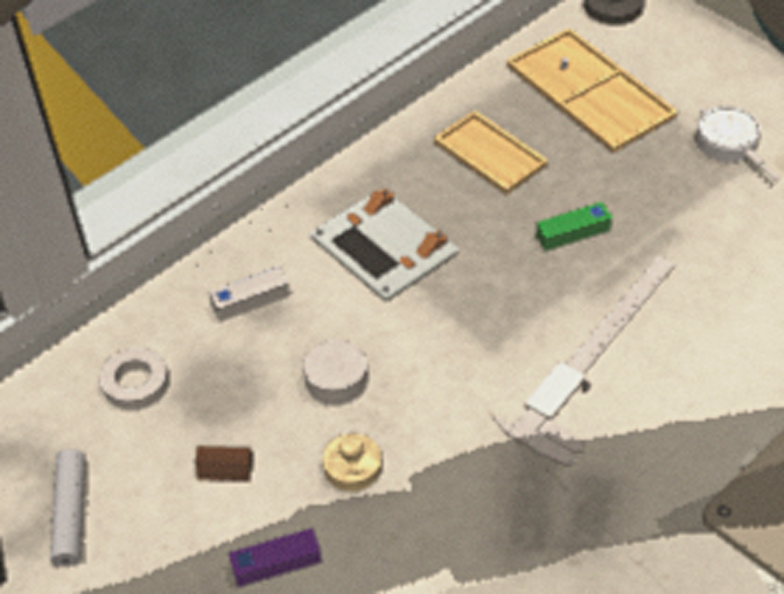

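Square-bar candidates in the scene picture are steel grey (219,219), green (335,194) and purple (228,316). The grey one fits, being steel and not one of the excluded colours, and the enlarged crop shows it at (250,292). The other objects:

| Object | Scene pixel |
|---|---|
| Round bar | (155,297) |
| Ring | (178,250) |
| Chock | (209,281) |
| Disc | (250,245) |
| Cradle | (268,200) |
| Trays | (305,165), (341,143) |
| Brass weight | (256,280) |
| Gauge | (390,158) |

Next I move the arm out for wrist surveys.

```bash
python3 -m creep '[{"dx":0.28,"dy":-0.75,"grip":-1},{"dx":0.28,"dy":-0.75,"grip":-1},{"dx":0.28,"dy":-0.75,"grip":-1},{"dx":0.28,"dy":-0.75,"grip":-1},{"dx":0.28,"dy":-0.75,"grip":-1}]'
cat > look.py <<'E'
import sys
from h import *
n=sys.argv[1];s=ctrl.read_state();c=get_calibration('wrist');im=get_image('wrist')[:,:,::-1].copy()
cv2.imwrite(f'pics/{n}.png',im);np.savez(f'{n}.npz',**{k:np.array(v) for k,v in c.items()})
print(s['clock'],s['eef_pos'],s['tool_rot'])
E
python3 look.py w1
```

```text
0.1 [287.01037823 582.55509224 210.50407217] [-3.13993013e+00  1.81939624e-05  2.68377544e+00]$[0]: bad value
```

View pics/w1.png

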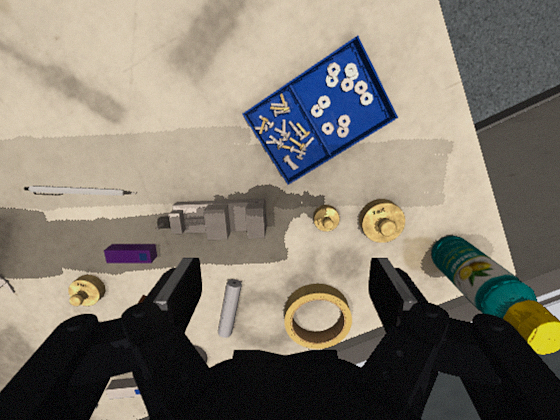

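The move was refused, probably because every key must be present. This view is still from the start pose: round bar at (230,307), chock hidden behind the finger.

```bash
python3 -m creep '[{"dx":0.28,"dy":-0.75,"dz":0,"rx":0,"ry":0,"rz":0,"grip":-1},{"dx":0.28,"dy":-0.75,"dz":0,"rx":0,"ry":0,"rz":0,"grip":-1},{"dx":0.28,"dy":-0.75,"dz":0,"rx":0,"ry":0,"rz":0,"grip":-1},{"dx":0.28,"dy":-0.75,"dz":0,"rx":0,"ry":0,"rz":0,"grip":-1},{"dx":0.28,"dy":-0.75,"dz":0,"rx":0,"ry":0,"rz":0,"grip":-1}]'
python3 look.py w2
```

```text
clock: 0.78
eef_pos: [397.1, 288.4, 211.3]
tool_rot: [3.141, 0.0, 2.684]
force: [2.0, -0.0, -0.1]
width: 85.4
gripper_force: 0.0
0.775 [397.09291679 288.38109082 211.33564317] [3.14138221e+00 2.82582656e-04 2.68396462e+00]
```

View pics/w2.png

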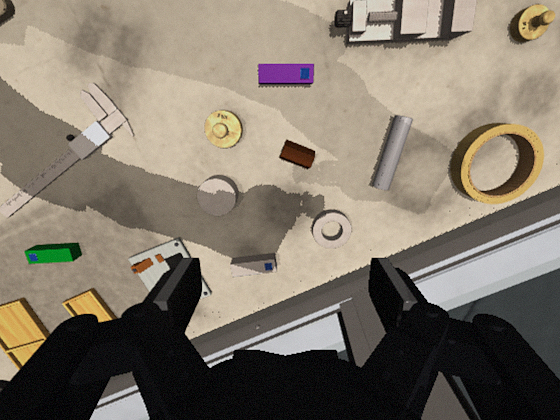

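w2 shows the round bar (393,152), ring (332,229), chock (297,153), disc (217,195), steel bar (255,265), brass weight (222,128) and cradle (170,262). Next is a second view over the trays.

```bash
python3 -m creep '[{"dx":0.2,"dy":-0.72,"dz":0,"rx":0,"ry":0,"rz":0,"grip":-1},{"dx":0.2,"dy":-0.72,"dz":0,"rx":0,"ry":0,"rz":0,"grip":-1},{"dx":0.2,"dy":-0.72,"dz":0,"rx":0,"ry":0,"rz":0,"grip":-1},{"dx":0.2,"dy":-0.72,"dz":0,"rx":0,"ry":0,"rz":0,"grip":-1},{"dx":0.2,"dy":-0.72,"dz":0,"rx":0,"ry":0,"rz":0,"grip":-1}]'
python3 look.py w3
python3 - <<'E'
from h import *
im=cv2.imread('pics/w3.png');c=dict(np.load('w3.npz'))
r=rect(im,c,380,530,-290,140,10,1.8)
cv2.imwrite('pics/r3.png',r);print(r.shape)
im=cv2.imread('pics/w2.png');c=dict(np.load('w2.npz'))
r=rect(im,c,330,560,150,480,0,2.0)
cv2.imwrite('pics/r2.png',r)
E
```

```text
clock: 1.45
eef_pos: [477.0, -0.2, 211.4]
tool_rot: [-3.141, 0.0, 2.682]
force: [0.2, -0.5, -0.3]
width: 85.4
gripper_force: 0.0
1.45 [ 4.76962197e+02 -2.28944149e-01  2.11371779e+02] [-3.14134508e+00  4.09773168e-04  2.68187834e+00]
(270, 774, 3)
```

View pics/r3.png

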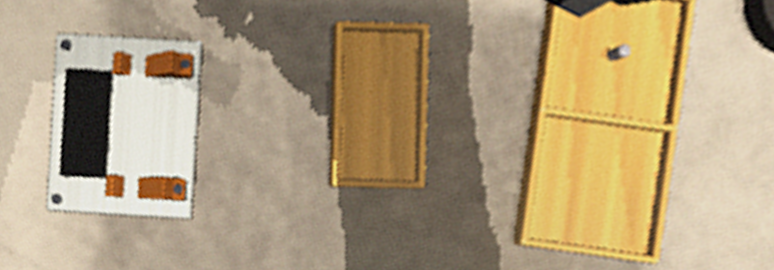

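View pics/r2.png

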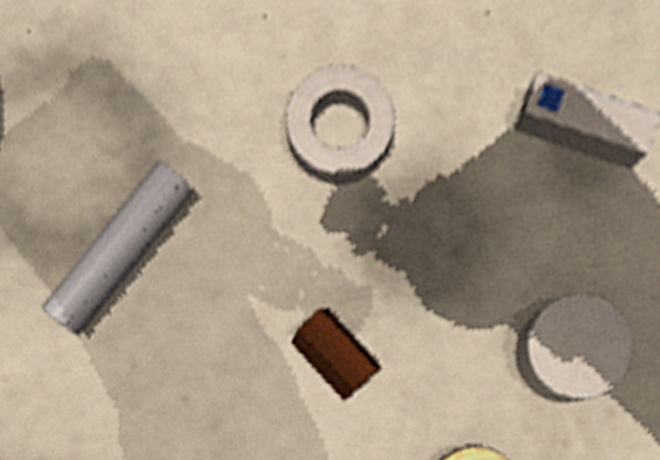

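r3 shows the cradle plate with corners (57,33)–(192,218) and the strip on its left (+y). The oblong tray is centred at (380,105), the disc tray's divider middle at (609,121) and the pin at (612,55). r2 shows the round bar (119,247), ring hole (340,121), chock (336,354), disc top (580,346) and steel bar (590,115). I'll make one enlarged composite, each tile rectified at its object's top plane.

Run:
```python
from h import *
im=cv2.imread('pics/w2.png');c=dict(np.load('w2.npz'))
im3=cv2.imread('pics/w3.png');c3=dict(np.load('w3.npz'))
def t(im,c,x,y,z,h=50,s=2.6):
    r=rect(im,c,x-h,x+h,y-h,y+h,z,s)
    for k in range(0,101,20):
        p=int(k*s); cv2.line(r,(p,0),(p,5),(0,0,255),1); cv2.line(r,(0,p),(5,p),(0,0,255),1)
    return r
a=np.hstack([t(im,c,434,416,11),t(im,c,491,307,16),t(im,c,383,310,20)])
b=np.hstack([t(im,c,388,194,24),t(im,c,493,188,20),t(im3,c3,480,-200,4)])
cv2.imwrite('pics/tiles.png',np.vstack([a,b]))
```

```text
(no output)
```

View pics/tiles.png

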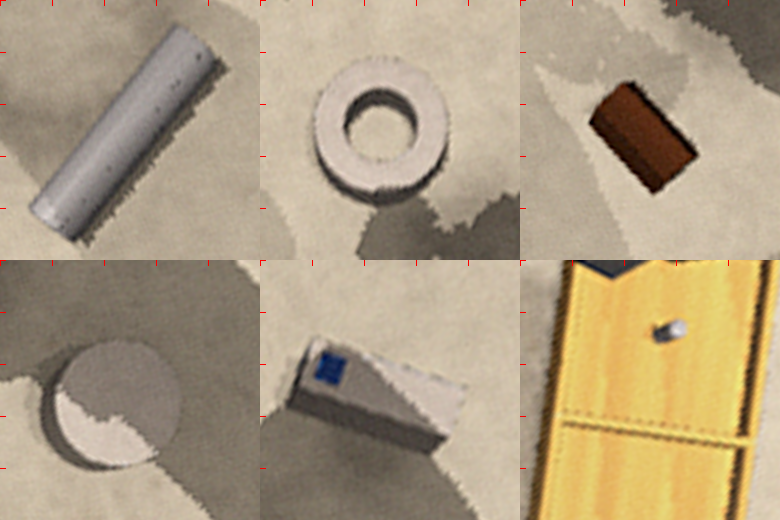

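Measured world positions, in mm and rad:

| Thing | Position | Angle |
|---|---|---|
| Round bar | (432.8, 417.5) | axis −0.672 |
| Chock | (382.7, 310) | axis 0.743 |
| Disc | (383, 199) | – |
| Ring | (493.7, 310.3) | – |
| Square bar | (494.2, 193) | axis 1.269 |
| Cradle origin | (460.3, 64.6) | −0.05 |
| Oblong tray | (471.8, −71) | −0.03 |
| Plain bay | (427, −194.5) | – |
| Pin | (500.3, −203) | – |

The round bar goes first.

```bash
python3 -m creep '[{"dx":-0.11,"dy":0.7,"dz":-0.25,"rx":0,"ry":0,"rz":-0.034,"grip":-1},{"dx":-0.11,"dy":0.7,"dz":-0.25,"rx":0,"ry":0,"rz":-0.034,"grip":-1},{"dx":-0.11,"dy":0.7,"dz":-0.25,"rx":0,"ry":0,"rz":-0.034,"grip":-1},{"dx":-0.11,"dy":0.7,"dz":-0.25,"rx":0,"ry":0,"rz":-0.034,"grip":-1},{"dx":-0.11,"dy":0.7,"dz":-0.25,"rx":0,"ry":0,"rz":-0.034,"grip":-1}]'
python3 -m creep '[{"dx":0,"dy":0.34,"dz":0,"rx":0,"ry":0,"rz":0,"grip":-0.2},{"dx":0,"dy":0.34,"dz":0,"rx":0,"ry":0,"rz":0,"grip":-0.2},{"dx":0,"dy":0.34,"dz":0,"rx":0,"ry":0,"rz":0,"grip":-0.2},{"dx":0,"dy":0.34,"dz":-0.13,"rx":0,"ry":0,"rz":0,"grip":-0.2},{"dx":0,"dy":0.34,"dz":-0.13,"rx":0,"ry":0,"rz":0,"grip":-0.2}]'
python3 look.py w4
```

```text
clock: 2.12
eef_pos: [431.4, 285.2, 110.4]
tool_rot: [-3.142, -0.001, 2.472]
force: [0.7, -0.5, 0.2]
width: 85.4
gripper_force: 0.0
clock: 2.75
eef_pos: [429.6, 415.3, 56.0]
tool_rot: [-3.132, -0.001, 2.47]
force: [-0.8, -0.7, 0.8]
width: 51.3
gripper_force: 0.0
2.75 [429.63431434 415.32434812  55.99865793] [-3.13231436e+00 -7.59661744e-04  2.46988024e+00]
```

```bash
python3 -m creep '[{"dx":0.005,"dy":0.004,"dz":-0.06,"rx":0,"ry":0,"rz":0,"grip":-0.2},{"dx":0.005,"dy":0.004,"dz":-0.125,"rx":0,"ry":0,"rz":0,"grip":-0.2},{"dx":0.005,"dy":0.004,"dz":-0.125,"rx":0,"ry":0,"rz":0,"grip":-0.2},{"dx":0.005,"dy":0.004,"dz":-0.125,"rx":0,"ry":0,"rz":0,"grip":-0.2},{"dx":0.005,"dy":0.004,"dz":-0.125,"rx":0,"ry":0,"rz":0,"grip":-0.2}]'
```

```text
clock: 3.42
eef_pos: [435.5, 420.6, 11.0]
tool_rot: [3.139, 0.0, 2.47]
force: [-0.0, -0.1, 0.1]
width: 51.1
gripper_force: 0.0
```

View pics/w4.png

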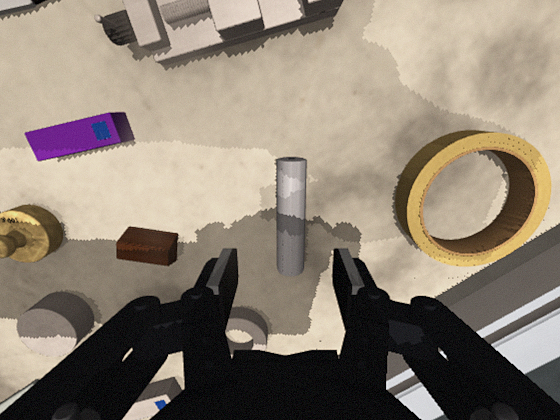

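The bar sits between the pads (bar column 290, pad gap centre about 286). I'll trim the offset and close.

```bash
python3 -m creep '[{"dx":-0.007,"dy":-0.008,"dz":-0.017,"rx":0,"ry":0,"rz":0,"grip":-0.2},{"dx":-0.007,"dy":-0.008,"dz":-0.017,"rx":0,"ry":0,"rz":0,"grip":0.2},{"dx":-0.007,"dy":-0.008,"dz":-0.017,"rx":0,"ry":0,"rz":0,"grip":1},{"dx":-0.007,"dy":-0.008,"dz":-0.017,"rx":0,"ry":0,"rz":0,"grip":1},{"dx":-0.007,"dy":-0.008,"dz":-0.017,"rx":0,"ry":0,"rz":0,"grip":1}]'
python3 -m creep '[{"dx":0,"dy":0,"dz":0,"rx":0,"ry":0,"rz":0,"grip":1},{"dx":0,"dy":0,"dz":0,"rx":0,"ry":0,"rz":0,"grip":1},{"dx":0,"dy":0,"dz":0.1,"rx":0,"ry":0,"rz":0,"grip":1},{"dx":0,"dy":0,"dz":0.2,"rx":0,"ry":0,"rz":0,"grip":1},{"dx":0,"dy":0,"dz":0.2,"rx":0,"ry":0,"rz":0,"grip":1}]'
python3 look.py w5
```

```text
clock: 4.05
eef_pos: [431.8, 416.8, 2.5]
tool_rot: [3.141, -0.0, 2.47]
force: [0.0, 0.7, -0.5]
width: 0.2
gripper_force: 0.0
clock: 4.68
eef_pos: [433.8, 418.5, 85.7]
tool_rot: [3.135, 0.001, 2.47]
force: [-0.6, 0.3, -0.7]
width: -0.1
gripper_force: 0.0
4.675 [433.77095465 418.5078036   85.72103087] [3.13493802e+00 7.79954330e-04 2.47006046e+00]
```

View pics/w5.png

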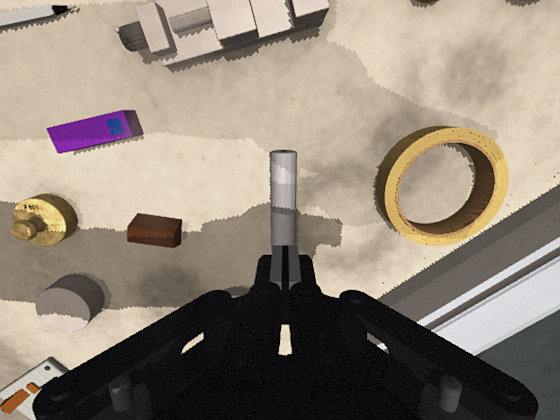

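The jaws closed on nothing. The bar (283,150–245) lies on the camera side of the tips, so I'm cross-checking the positions.

Run:
```python
from h import *
for n,a,b in [('w5',(284,152),(283,243)),('w4',(291,160),(290,270)),('w2',(402,118),(385,186))]:
    c=dict(np.load(n+'.npz'));A,B=unproj(c,a,11),unproj(c,b,11);print(n,A.round(1),B.round(1),((A+B)/2).round(1))
c=dict(np.load('w5.npz'));s=ctrl.read_state();print(s['eef_pos'],proj(c,s['eef_pos']),proj(c,np.array([433,417,11])))
print(c['world_from_camera'].round(3))
```

```text
w5 [398.3 446.2  11. ] [461.4 394.9  11. ] [429.8 420.5  11. ]
w4 [397.9 445.4  11. ] [467.8 389.5  11. ] [432.9 417.5  11. ]
w2 [398.1 444.3  11. ] [468.6 396.9  11. ] [433.4 420.6  11. ]
[432.55890776 417.49929592  83.96586646] [282.73524395 240.99753873] [282.55473607 204.98164549]
[[ 6.22000e-01  7.43000e-01  2.46000e-01  3.71373e+02]
 [ 7.83000e-01 -5.94000e-01 -1.87000e-01  4.66229e+02]
 [ 7.00000e-03  3.09000e-01 -9.51000e-01  2.48558e+02]
 [ 0.00000e+00  0.00000e+00  0.00000e+00  1.00000e+00]]
```

Run:
```python
from h import *
im=cv2.imread('pics/w5.png')[140:300,210:370]
cv2.imwrite('pics/w5c.png',cv2.resize(im,None,fx=3.7,fy=3.7,interpolation=cv2.INTER_CUBIC))
```

```text
(no output)
```

View pics/w5c.png

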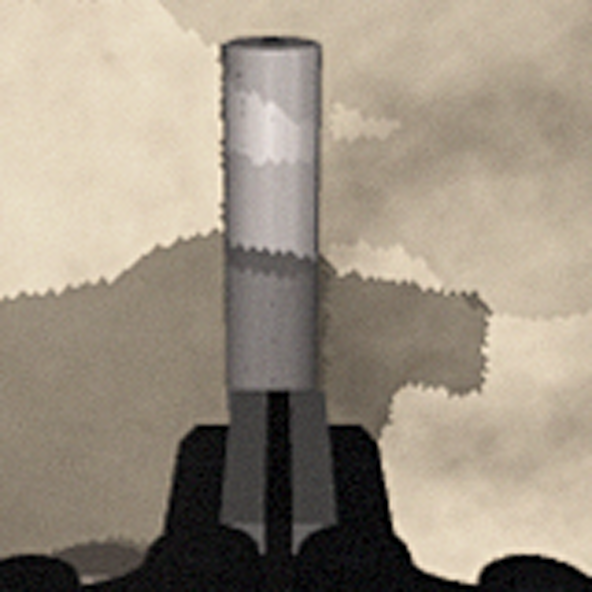

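The tips (row 245) agree with the calibration and the bar hasn't moved. I'll test this by touch, lowering the shut jaws gently onto mid-bar, whose top should be at z = 22.

```bash
python3 -m creep '[{"dx":0,"dy":0,"dz":-0.1,"rx":0,"ry":0,"rz":0,"grip":1},{"dx":0,"dy":0,"dz":-0.14,"rx":0,"ry":0,"rz":0,"grip":1},{"dx":0,"dy":0,"dz":-0.14,"rx":0,"ry":0,"rz":0,"grip":1},{"dx":0,"dy":0,"dz":-0.14,"rx":0,"ry":0,"rz":0,"grip":1},{"dx":0,"dy":0,"dz":-0.14,"rx":0,"ry":0,"rz":0,"grip":1}]'
python3 -m creep '[{"dx":0,"dy":0,"dz":-0.005,"rx":0,"ry":0,"rz":0,"grip":1},{"dx":0,"dy":0,"dz":-0.01,"rx":0,"ry":0,"rz":0,"grip":1},{"dx":0,"dy":0,"dz":-0.015,"rx":0,"ry":0,"rz":0,"grip":1},{"dx":0,"dy":0,"dz":-0.02,"rx":0,"ry":0,"rz":0,"grip":1},{"dx":0,"dy":0,"dz":-0.02,"rx":0,"ry":0,"rz":0,"grip":1}]'
```

```text
clock: 5.35
eef_pos: [432.3, 417.2, 27.4]
tool_rot: [3.14, 0.0, 2.47]
force: [-1.0, 0.3, 0.3]
width: -0.4
gripper_force: 0.0
clock: 5.98
eef_pos: [431.6, 416.6, 18.3]
tool_rot: [-3.141, -0.0, 2.47]
force: [0.7, -0.3, -0.2]
width: -0.1
gripper_force: 0.0
```

```bash
python3 -m creep '[{"dx":0,"dy":0,"dz":-0.004,"rx":0,"ry":0,"rz":0,"grip":1},{"dx":0,"dy":0,"dz":-0.008,"rx":0,"ry":0,"rz":0,"grip":1},{"dx":0,"dy":0,"dz":-0.008,"rx":0,"ry":0,"rz":0,"grip":1},{"dx":0,"dy":0,"dz":-0.008,"rx":0,"ry":0,"rz":0,"grip":1},{"dx":0,"dy":0,"dz":-0.008,"rx":0,"ry":0,"rz":0,"grip":1}]'
python3 look.py w6
python3 - <<'E'
from h import *
S=get_image('scene')[:,:,::-1];D=get_image('side')[:,:,::-1]
cs,cd=get_calibration('scene'),get_calibration('side');c=dict(np.load('w6.npz'))
P=(432,417,15)
def t(im,c,h):
    u,v=proj(c,P).astype(int);print(u,v);r=im[max(v-h,0):v+h,max(u-h,0):u+h];return cv2.resize(r,(260,260),interpolation=cv2.INTER_CUBIC)
w=cv2.imread('pics/w6.png')
cv2.imwrite('pics/chk.png',np.hstack([t(S.copy(),cs,60),t(D.copy(),cd,50),t(w,c,100)]))
E
```

```text
clock: 6.6
eef_pos: [431.8, 416.8, 15.4]
tool_rot: [3.141, -0.0, 2.47]
force: [-0.0, 0.0, -0.0]
width: -0.4
gripper_force: 0.0
6.6 [431.81561384 416.78069998  15.36701661] [ 3.14142895e+00 -1.08036015e-05  2.47018287e+00]
152 296
200 133
285 242
```

View pics/chk.png

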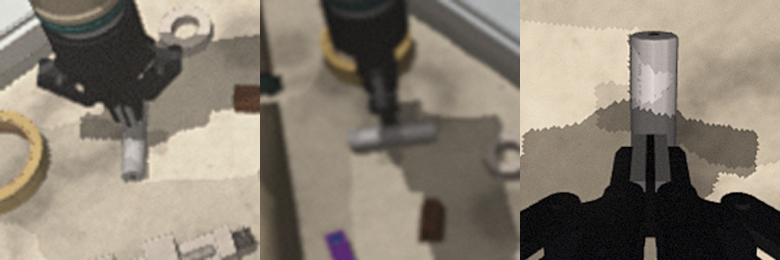

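Run:
```python
from h import *
cs,cd=get_calibration('scene'),get_calibration('side')
def tri(a,b):
    A=[];B=[]
    for c,uv in((cs,a),(cd,b)):
        o=c['world_from_camera'][:3,3];d=unproj(c,uv,0)-o;d/=np.linalg.norm(d);M=np.eye(3)-np.outer(d,d);A.append(M);B.append(M@o)
    return np.linalg.solve(sum(A),sum(B)).round(1)
print('tip',tri((149.7,291),(198,130)))
c=dict(np.load('w6.npz'));A=(284,169)
for z in(0,11,30):print(z,unproj(c,A,z).round(1))
# bar by edges: width px at mid: print profile
w=cv2.imread('pics/w6.png',0);print(w[200,255:315].tolist())
w=cv2.imread('pics/w5.png',0);print(w[180,255:315].tolist())
w=cv2.imread('pics/w4.png',0);print(w[190,260:325].tolist())
for n,r in(('w6',200),('w5',180),('w4',190)):
    c=dict(np.load(n+'.npz'));T=c['world_from_camera'];P=unproj(c,(285,r),11);d=np.linalg.inv(T)@np.append(P,1);print(n,P.round(),'expected diam px',22*291/d[2])
```

```text
tip [430.2 418.1  35.6]
0 [397.8 442.9   0. ]
11 [396.1 444.2  11. ]
30 [393.1 446.6  30. ]
[209, 214, 211, 212, 214, 214, 213, 213, 215, 212, 213, 210, 212, 223, 145, 79, 115, 136, 139, 149, 159, 170, 174, 182, 185, 191, 198, 198, 200, 203, 210, 215, 220, 210, 212, 201, 199, 199, 195, 190, 200, 193, 190, 185, 161, 160, 157, 147, 134, 106, 86, 151, 175, 170, 165, 168, 168, 165, 167, 163]
[212, 207, 209, 213, 214, 215, 214, 216, 216, 215, 217, 218, 217, 216, 207, 129, 102, 134, 139, 163, 174, 188, 195, 196, 205, 205, 216, 223, 219, 208, 207, 205, 194, 193, 197, 185, 170, 162, 152, 143, 100, 125, 173, 179, 165, 161, 158, 164, 156, 151, 157, 155, 152, 156, 159, 155, 158, 150, 153, 153]
[185, 180, 185, 186, 183, 187, 184, 190, 188, 192, 189, 188, 191, 187, 190, 196, 123, 96, 129, 142, 151, 158, 160, 177, 188, 195, 198, 205, 204, 214, 218, 218, 209, 204, 205, 196, 187, 176, 168, 170, 157, 140, 142, 126, 115, 88, 154, 174, 171, 163, 160, 159, 152, 158, 154, 151, 151, 152, 156, 148, 151, 157, 157, 151, 154]
w6 [411. 433.  11.] expected diam px 36.53429907627725
w5 [417. 432.  11.] expected diam px 26.29081687543044
w4 [413. 428.  11.] expected diam px 29.71896307078409
```

The fingertips triangulate about 20 mm above the reported TCP, and a tip that high also fits the wrist view. So the jaws closed just over the bar. I'll open and go lower in steps, watching the force.

```bash
python3 -m creep '[{"dx":0.002,"dy":0.002,"dz":0,"rx":0,"ry":0,"rz":0,"grip":-0.2},{"dx":0.002,"dy":0.002,"dz":0,"rx":0,"ry":0,"rz":0,"grip":-0.2},{"dx":0.002,"dy":0.002,"dz":0,"rx":0,"ry":0,"rz":0,"grip":-0.2},{"dx":0.002,"dy":0.002,"dz":-0.03,"rx":0,"ry":0,"rz":0,"grip":-0.2},{"dx":0.002,"dy":0.002,"dz":-0.05,"rx":0,"ry":0,"rz":0,"grip":-0.2}]'
python3 -m creep '[{"dx":0,"dy":0,"dz":-0.005,"rx":0,"ry":0,"rz":0,"grip":-0.2},{"dx":0,"dy":0,"dz":-0.01,"rx":0,"ry":0,"rz":0,"grip":-0.2},{"dx":0,"dy":0,"dz":-0.01,"rx":0,"ry":0,"rz":0,"grip":-0.2},{"dx":0,"dy":0,"dz":-0.01,"rx":0,"ry":0,"rz":0,"grip":-0.2},{"dx":0,"dy":0,"dz":-0.01,"rx":0,"ry":0,"rz":0,"grip":-0.2}]'
```

```text
clock: 7.38
eef_pos: [432.2, 417.2, -5.7]
tool_rot: [-3.141, -0.0, 2.47]
force: [0.2, -0.0, -0.2]
width: 51.2
gripper_force: 0.0
clock: 8.0
eef_pos: [432.7, 417.7, -8.4]
tool_rot: [3.141, 0.0, 2.47]
force: [-0.4, -0.4, 0.3]
width: 51.1
gripper_force: 0.0
```

Negative reading with no contact, which confirms the offset. I'll go to about −14 and close.

```bash
python3 -m creep '[{"dx":0,"dy":0,"dz":-0.007,"rx":0,"ry":0,"rz":0,"grip":-0.2},{"dx":0,"dy":0,"dz":-0.014,"rx":0,"ry":0,"rz":0,"grip":0},{"dx":0,"dy":0,"dz":-0.014,"rx":0,"ry":0,"rz":0,"grip":0.3},{"dx":0,"dy":0,"dz":-0.014,"rx":0,"ry":0,"rz":0,"grip":1},{"dx":0,"dy":0,"dz":-0.014,"rx":0,"ry":0,"rz":0,"grip":1}]'
python3 -m creep '[{"dx":0,"dy":0,"dz":0,"rx":0,"ry":0,"rz":0,"grip":1},{"dx":0,"dy":0,"dz":0,"rx":0,"ry":0,"rz":0,"grip":1},{"dx":0,"dy":0,"dz":0,"rx":0,"ry":0,"rz":0,"grip":1},{"dx":0,"dy":0,"dz":0.005,"rx":0,"ry":0,"rz":0,"grip":1},{"dx":0,"dy":0,"dz":0.005,"rx":0,"ry":0,"rz":0,"grip":1}]'
```

```text
clock: 8.62
eef_pos: [432.5, 417.5, -14.1]
tool_rot: [-3.142, -0.0, 2.47]
force: [-1.7, -0.6, 0.9]
width: 19.7
gripper_force: 58.7
clock: 9.25
eef_pos: [432.4, 417.4, -12.7]
tool_rot: [-3.141, -0.0, 2.47]
force: [-0.1, -0.0, -3.0]
width: 19.9
gripper_force: 58.8
```

```bash
python3 -m creep '[{"dx":0,"dy":0,"dz":0.15,"rx":0,"ry":0,"rz":0,"grip":1},{"dx":0,"dy":0,"dz":0.25,"rx":0,"ry":0,"rz":0,"grip":1},{"dx":0.07,"dy":-0.4,"dz":0.25,"rx":0,"ry":0,"rz":0.099,"grip":1},{"dx":0.07,"dy":-0.4,"dz":0.25,"rx":0,"ry":0,"rz":0.099,"grip":1},{"dx":0.07,"dy":-0.4,"dz":0.25,"rx":0,"ry":0,"rz":0.099,"grip":1}]'
python3 -m creep '[{"dx":0,"dy":-0.48,"dz":0,"rx":0,"ry":0,"rz":0.0,"grip":1},{"dx":0,"dy":-0.48,"dz":0,"rx":0,"ry":0,"rz":0.0,"grip":1},{"dx":0,"dy":-0.48,"dz":0,"rx":0,"ry":0,"rz":0.0,"grip":1},{"dx":0,"dy":-0.48,"dz":0,"rx":0,"ry":0,"rz":0.0,"grip":1},{"dx":0,"dy":-0.48,"dz":0,"rx":0,"ry":0,"rz":0.0,"grip":1}]'
python3 look.py w7
python3 - <<'E'
from h import *
c=dict(np.load('w7.npz'));im=cv2.imread('pics/w7.png')
# black strip and plate: rectify at z=8 and detect dark strip
r=rect(im,c,380,540,0,150,8,4)
g=cv2.cvtColor(r,cv2.COLOR_BGR2HSV)
m=(r.max(2)<60).astype(np.uint8)
n,l,st,ce=cv2.connectedComponentsWithStats(m)
for i in range(1,n):
    if st[i,4]>1500:
        q=cv2.minAreaRect(np.argwhere(l==i)[:,::-1].astype(np.float32));print(st[i],540-ce[i][1]/4,150-ce[i][0]/4,q)
E
```

```text
clock: 9.88
eef_pos: [460.7, 253.3, 87.5]
tool_rot: [-3.139, -0.0, 3.036]
force: [1.2, 0.2, -2.8]
width: 19.6
gripper_force: 59.8
clock: 10.5
eef_pos: [460.8, 65.3, 87.7]
tool_rot: [3.141, 0.0, 3.031]
force: [-0.5, -0.0, -2.6]
width: 19.4
gripper_force: 59.8
10.5 [460.81143813  65.33195411  87.69468638] [3.14110262e+00 2.57056052e-04 3.03106689e+00]
[ 180    0   62  103 4422] 528.2186793306196 97.06184984170059 ((210.45504760742188, 50.74934768676758), (108.4202880859375, 48.57676696777344), 82.69424438476562)
[ 266    0   40  145 3224] 525.3998138957817 78.6025124069479 ((285.5281066894531, 71.74178314208984), (33.97670364379883, 144.82662963867188), 2.12109637260437)
[ 432    0   49  163 3758] 524.0512240553486 36.637040979244276 ((455.51025390625, 80.74850463867188), (34.933349609375, 165.6017608642578), 5.767889022827148)
[ 486    0  114  134 7234] 525.6537531103124 16.187862869781583 ((542.6334838867188, 65.58741760253906), (101.21060943603516, 141.1978759765625), 5.397748947143555)
[  173   188   104   245 20834] 462.1392195449746 94.26629547854469 ((226.84950256347656, 310.2671203613281), (101.1587142944336, 242.44390869140625), 1.6365771293640137)
```

Strip fit puts the cradle origin near (461, 65.6), θ about −0.04. I'll trim the yaw, lower and release.

```bash
python3 -m creep '[{"dx":0.001,"dy":0.001,"dz":-0.1,"rx":0,"ry":0,"rz":0.011,"grip":1},{"dx":0.001,"dy":0.001,"dz":-0.18,"rx":0,"ry":0,"rz":0.011,"grip":1},{"dx":0.001,"dy":0.001,"dz":-0.21,"rx":0,"ry":0,"rz":0.011,"grip":1},{"dx":0.001,"dy":0.001,"dz":-0.21,"rx":0,"ry":0,"rz":0.011,"grip":1},{"dx":0.001,"dy":0.001,"dz":-0.21,"rx":0,"ry":0,"rz":0.011,"grip":1}]'
python3 -m creep '[{"dx":0,"dy":0,"dz":-0.008,"rx":0,"ry":0,"rz":0,"grip":1},{"dx":0,"dy":0,"dz":-0.015,"rx":0,"ry":0,"rz":0,"grip":1},{"dx":0,"dy":0,"dz":-0.02,"rx":0,"ry":0,"rz":0,"grip":1},{"dx":0,"dy":0,"dz":-0.02,"rx":0,"ry":0,"rz":0,"grip":1},{"dx":0,"dy":0,"dz":-0.02,"rx":0,"ry":0,"rz":0,"grip":1}]'
```

```text
clock: 11.18
eef_pos: [461.6, 67.3, 4.1]
tool_rot: [3.141, 0.001, 3.104]
force: [0.2, 0.3, -2.3]
width: 19.5
gripper_force: 59.9
clock: 11.8
eef_pos: [461.4, 66.2, -3.7]
tool_rot: [3.141, 0.001, 3.102]
force: [0.3, -0.2, -3.2]
width: 19.6
gripper_force: 59.9
```

```bash
python3 -m creep '[{"dx":0,"dy":-0.001,"dz":-0.002,"rx":0,"ry":0,"rz":0,"grip":1},{"dx":0,"dy":-0.001,"dz":-0.004,"rx":0,"ry":0,"rz":0,"grip":1},{"dx":0,"dy":-0.001,"dz":-0.004,"rx":0,"ry":0,"rz":0,"grip":0.4},{"dx":0,"dy":-0.001,"dz":-0.004,"rx":0,"ry":0,"rz":0,"grip":0.1},{"dx":0,"dy":-0.001,"dz":-0.004,"rx":0,"ry":0,"rz":0,"grip":-0.2}]'
python3 -m creep '[{"dx":0,"dy":0,"dz":0,"rx":0,"ry":0,"rz":0,"grip":-0.2},{"dx":0,"dy":0,"dz":0.03,"rx":0,"ry":0,"rz":0,"grip":-0.2},{"dx":0,"dy":0,"dz":0.15,"rx":0,"ry":0,"rz":0,"grip":-0.2},{"dx":0,"dy":0,"dz":0.28,"rx":0,"ry":0,"rz":0,"grip":-0.4},{"dx":0,"dy":0,"dz":0.28,"rx":0,"ry":0,"rz":0,"grip":-0.4}]'
python3 look.py w8
python3 - <<'E'
from h import *
c=dict(np.load('w8.npz'));im=cv2.imread('pics/w8.png')
r=rect(im,c,400,520,20,130,20,4);S=get_image('scene')[:,:,::-1];u,v=proj(get_calibration('scene'),(461,66,20)).astype(int)
q=cv2.resize(S[v-40:v+40,u-40:u+40],(280,280),interpolation=cv2.INTER_CUBIC)
r=cv2.copyMakeBorder(r,0,0,0,300,cv2.BORDER_CONSTANT);r[:280,450:730]=q
cv2.imwrite('pics/chk2.png',r)
E
```

```text
clock: 12.42
eef_pos: [461.0, 65.5, -5.9]
tool_rot: [-3.142, -0.0, 3.102]
force: [-0.1, 0.7, 0.1]
width: 51.1
gripper_force: 0.0
clock: 13.05
eef_pos: [463.6, 66.0, 110.1]
tool_rot: [3.14, 0.008, 3.101]
force: [-0.6, 0.5, 0.1]
width: 59.6
gripper_force: 0.0
13.05 [463.60018293  66.02444372 110.05347248] [3.1398888  0.00771928 3.10128024]
```

View pics/chk2.png

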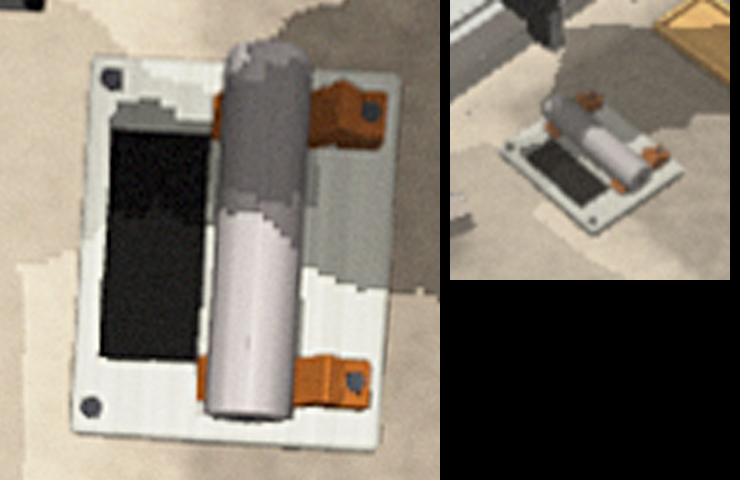

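The bar lies across both V-supports, about 3 mm from centre and in line with the cradle. Next is the chock.

```bash
python3 -m creep '[{"dx":-0.202,"dy":0.61,"dz":0,"rx":0,"ry":0,"rz":-0.125,"grip":-0.4},{"dx":-0.202,"dy":0.61,"dz":0,"rx":0,"ry":0,"rz":-0.125,"grip":-0.4},{"dx":-0.202,"dy":0.61,"dz":0,"rx":0,"ry":0,"rz":-0.125,"grip":-0.4},{"dx":-0.202,"dy":0.61,"dz":0,"rx":0,"ry":0,"rz":-0.125,"grip":-0.4},{"dx":-0.202,"dy":0.61,"dz":0,"rx":0,"ry":0,"rz":-0.125,"grip":-0.4}]'
python3 -m creep '[{"dx":0,"dy":0,"dz":-0.1,"rx":0,"ry":0,"rz":0,"grip":-0.4},{"dx":0,"dy":0,"dz":-0.17,"rx":0,"ry":0,"rz":0,"grip":-0.4},{"dx":0,"dy":0,"dz":-0.17,"rx":0,"ry":0,"rz":0,"grip":-0.4},{"dx":0,"dy":0,"dz":-0.17,"rx":0,"ry":0,"rz":0,"grip":-0.4},{"dx":0,"dy":0,"dz":-0.17,"rx":0,"ry":0,"rz":0,"grip":-0.4}]'
python3 look.py w9
python3 - <<'E'
from h import *
c=dict(np.load('w9.npz'));im=cv2.imread('pics/w9.png')
r=rect(im,c,330,440,250,370,20,4);g=cv2.cvtColor(r,cv2.COLOR_BGR2HSV)
m=((g[:,:,0]<15)&(g[:,:,1]>110)&(g[:,:,2]>25)).astype(np.uint8)
n,l,st,ce=cv2.connectedComponentsWithStats(m)
for i in range(1,n):
    if st[i,4]>800:
        q=cv2.minAreaRect(np.argwhere(l==i)[:,::-1].astype(np.float32));print(st[i],440-q[0][1]/4,370-q[0][0]/4,np.array(q[1])/4,q[2])
E
```

```text
clock: 13.78
eef_pos: [376.4, 315.2, 105.0]
tool_rot: [-3.141, -0.002, 2.325]
force: [-0.1, -0.4, -0.2]
width: 60.0
gripper_force: 0.0
clock: 14.4
eef_pos: [380.9, 309.6, 39.1]
tool_rot: [3.14, 0.0, 2.316]
force: [0.6, -0.2, 1.3]
width: 59.9
gripper_force: 0.0
14.4 [380.91472706 309.6376458   39.06614468] [3.13992762e+00 1.25210798e-04 2.31580257e+00]
[  131   155   173   177 14580] 378.75830841064453 316.34102630615234 [39.52795792 25.32832909] 47.202598571777344
```

```bash
python3 -m creep '[{"dx":0.004,"dy":0.004,"dz":-0.06,"rx":0,"ry":0,"rz":0,"grip":-0.4},{"dx":0.004,"dy":0.004,"dz":-0.11,"rx":0,"ry":0,"rz":0,"grip":-0.4},{"dx":0.004,"dy":0.004,"dz":-0.135,"rx":0,"ry":0,"rz":0,"grip":-0.4},{"dx":0.004,"dy":0.004,"dz":-0.135,"rx":0,"ry":0,"rz":0,"grip":-0.2},{"dx":0.004,"dy":0.004,"dz":-0.135,"rx":0,"ry":0,"rz":0,"grip":0}]'
python3 -m creep '[{"dx":0,"dy":0,"dz":0,"rx":0,"ry":0,"rz":0,"grip":0.5},{"dx":0,"dy":0,"dz":0,"rx":0,"ry":0,"rz":0,"grip":0.5},{"dx":0,"dy":0,"dz":0,"rx":0,"ry":0,"rz":0,"grip":0.5},{"dx":0,"dy":0,"dz":0.005,"rx":0,"ry":0,"rz":0,"grip":0.5},{"dx":0,"dy":0,"dz":0.01,"rx":0,"ry":0,"rz":0,"grip":0.5}]'
```

```text
clock: 15.08
eef_pos: [382.2, 311.4, -15.2]
tool_rot: [3.14, -0.0, 2.316]
force: [-0.2, -0.2, -0.2]
width: 42.6
gripper_force: 0.0
clock: 15.7
eef_pos: [381.8, 311.2, -11.6]
tool_rot: [3.141, -0.0, 2.316]
force: [-0.0, -0.4, -1.0]
width: 38.4
gripper_force: 60.2
```

```bash
python3 -m creep '[{"dx":0,"dy":0,"dz":0.12,"rx":0,"ry":0,"rz":0,"grip":0.5},{"dx":0,"dy":0,"dz":0.25,"rx":0,"ry":0,"rz":-0.03,"grip":0.5},{"dx":0.199,"dy":-0.3,"dz":0.25,"rx":0,"ry":0,"rz":-0.126,"grip":0.5},{"dx":0.199,"dy":-0.3,"dz":0.25,"rx":0,"ry":0,"rz":-0.126,"grip":0.5},{"dx":0.199,"dy":-0.3,"dz":0.25,"rx":0,"ry":0,"rz":-0.126,"grip":0.5}]'
python3 -m creep '[{"dx":0,"dy":-0.243,"dz":0,"rx":0,"ry":0,"rz":-0.016,"grip":0.5},{"dx":0,"dy":-0.243,"dz":0,"rx":0,"ry":0,"rz":-0.016,"grip":0.5},{"dx":0,"dy":-0.243,"dz":0,"rx":0,"ry":0,"rz":-0.016,"grip":0.5},{"dx":0,"dy":-0.243,"dz":-0.1,"rx":0,"ry":0,"rz":-0.016,"grip":0.5},{"dx":0,"dy":-0.243,"dz":-0.1,"rx":0,"ry":0,"rz":-0.016,"grip":0.5}]'
```

```text
clock: 16.32
eef_pos: [463.7, 186.5, 88.6]
tool_rot: [3.14, 0.002, 1.554]
force: [0.5, 0.3, 0.2]
width: 38.6
gripper_force: 60.7
clock: 16.95
eef_pos: [459.3, 94.7, 46.5]
tool_rot: [-3.137, 0.001, 1.467]
force: [-0.3, -0.0, -0.3]
width: 38.3
gripper_force: 60.7
```

```bash
python3 -m creep '[{"dx":0.004,"dy":-0.001,"dz":-0.05,"rx":0,"ry":0,"rz":0.009,"grip":0.5},{"dx":0.004,"dy":-0.001,"dz":-0.1,"rx":0,"ry":0,"rz":0.009,"grip":0.5},{"dx":0.004,"dy":-0.001,"dz":-0.125,"rx":0,"ry":0,"rz":0.009,"grip":0.5},{"dx":0.004,"dy":-0.001,"dz":-0.125,"rx":0,"ry":0,"rz":0.009,"grip":0.5},{"dx":0.004,"dy":-0.001,"dz":-0.125,"rx":0,"ry":0,"rz":0.009,"grip":0.5}]'
```

```text
clock: 17.58
eef_pos: [463.3, 94.7, -1.1]
tool_rot: [3.141, -0.0, 1.523]
force: [0.3, -0.5, -0.5]
width: 38.5
gripper_force: 60.8
```

```bash
python3 -m creep '[{"dx":-0.003,"dy":-0.001,"dz":-0.007,"rx":0,"ry":0,"rz":0,"grip":0.5},{"dx":-0.003,"dy":-0.001,"dz":-0.014,"rx":0,"ry":0,"rz":0,"grip":0.5},{"dx":-0.003,"dy":-0.001,"dz":-0.014,"rx":0,"ry":0,"rz":0,"grip":0.5},{"dx":-0.003,"dy":-0.001,"dz":-0.014,"rx":0,"ry":0,"rz":0,"grip":-0.1},{"dx":-0.003,"dy":-0.001,"dz":-0.014,"rx":0,"ry":0,"rz":0,"grip":-0.25}]'
python3 -m creep '[{"dx":0,"dy":0,"dz":0,"rx":0,"ry":0,"rz":0,"grip":-0.25},{"dx":0,"dy":0,"dz":0.05,"rx":0,"ry":0,"rz":0,"grip":-0.25},{"dx":0,"dy":0,"dz":0.15,"rx":0,"ry":0,"rz":0,"grip":-0.25},{"dx":0,"dy":0.1,"dz":0.28,"rx":0,"ry":0,"rz":0,"grip":-0.3},{"dx":0.08,"dy":0.2,"dz":0.28,"rx":0,"ry":0,"rz":0,"grip":-0.3}]'
python3 look.py w10
python3 - <<'E'
from h import *
S=get_image('scene')[:,:,::-1];D=get_image('side')[:,:,::-1]
for n,im in(('scene',S),('side',D)):
    c=get_calibration(n);r=rect(im,c,400,520,20,130,28,4);g=cv2.cvtColor(r,cv2.COLOR_BGR2HSV)
    cv2.imwrite(f'pics/cr_{n}.png',r)
    m=((g[:,:,0]<15)&(g[:,:,1]>110)&(g[:,:,2]>25)).astype(np.uint8)
    k,l,st,ce=cv2.connectedComponentsWithStats(m)
    for i in range(1,k):
        if st[i,4]>400:
            q=cv2.minAreaRect(np.argwhere(l==i)[:,::-1].astype(np.float32));print(n,st[i],520-q[0][1]/4,130-q[0][0]/4,np.array(q[1])/4,q[2])
E
```

```text
clock: 18.2
eef_pos: [462.0, 93.3, -7.2]
tool_rot: [3.141, -0.0, 1.522]
force: [-0.3, 0.1, 0.1]
width: 53.1
gripper_force: 0.0
clock: 18.82
eef_pos: [494.1, 173.8, 107.9]
tool_rot: [3.139, -0.002, 1.521]
force: [1.5, 0.4, 0.0]
width: 55.4
gripper_force: 0.0
18.825 [494.08592429 173.83070351 107.90849068] [ 3.13880507e+00 -1.70273920e-03  1.52077378e+00]
scene [ 309  106   59   70 2864] 484.7660102844238 45.355613708496094 [14.62430382 17.0300827 ] 5.440331935882568
scene [ 164  125   41   53 1190] 481.4264678955078 82.54411315917969 [ 7.37443972 15.69212151] 30.963756561279297
scene [148 198  28  76 876] 461.31697845458984 89.98844909667969 [ 5.18216085 18.94461823] 9.7824068069458
scene [ 289  376   62   64 2788] 418.2156982421875 50.389366149902344 [15.6818552  15.31599998] 86.18592071533203
scene [168 390  20  49 770] 416.5046157836914 85.70808029174805 [ 4.46533632 12.13406658] 3.1798300743103027
side [ 326  110   79   57 3304] 485.58094787597656 38.64037322998047 [19.98576736 13.03714848] 5.19442892074585
side [ 135  172   54  138 3240] 459.8669738769531 89.62507629394531 [13.01780033 34.30360031] 0.5256345868110657
side [ 311  379   76   53 3222] 418.75 42.875 [13.   18.75] 90.0
```

The chock's top is seen from the side at (460, 90), in line with the bar and on the strip. Next is the square bar.

```bash
python3 -m creep '[{"dx":0,"dy":0.048,"dz":-0.1,"rx":0,"ry":0,"rz":-0.04,"grip":-0.2},{"dx":0,"dy":0.048,"dz":-0.18,"rx":0,"ry":0,"rz":-0.04,"grip":-0.2},{"dx":0,"dy":0.048,"dz":-0.18,"rx":0,"ry":0,"rz":-0.04,"grip":-0.2},{"dx":0,"dy":0.048,"dz":-0.18,"rx":0,"ry":0,"rz":-0.04,"grip":-0.2},{"dx":0,"dy":0.048,"dz":-0.18,"rx":0,"ry":0,"rz":-0.04,"grip":-0.2}]'
```

```text
clock: 19.6
eef_pos: [494.7, 192.0, 33.8]
tool_rot: [3.14, -0.001, 1.271]
force: [-0.8, -0.0, 1.1]
width: 51.0
gripper_force: 0.0
```

```bash
python3 -m creep '[{"dx":0,"dy":0.001,"dz":-0.05,"rx":0,"ry":0,"rz":0,"grip":-0.2},{"dx":0,"dy":0.001,"dz":-0.1,"rx":0,"ry":0,"rz":0,"grip":-0.2},{"dx":0,"dy":0.001,"dz":-0.115,"rx":0,"ry":0,"rz":0,"grip":-0.2},{"dx":0,"dy":0.001,"dz":-0.115,"rx":0,"ry":0,"rz":0,"grip":0},{"dx":0,"dy":0.001,"dz":-0.115,"rx":0,"ry":0,"rz":0,"grip":0.3}]'
python3 -m creep '[{"dx":0,"dy":0,"dz":0,"rx":0,"ry":0,"rz":0,"grip":1},{"dx":0,"dy":0,"dz":0,"rx":0,"ry":0,"rz":0,"grip":1},{"dx":0,"dy":0,"dz":0,"rx":0,"ry":0,"rz":0,"grip":1},{"dx":0,"dy":0,"dz":0.01,"rx":0,"ry":0,"rz":0,"grip":1},{"dx":0,"dy":0,"dz":0.02,"rx":0,"ry":0,"rz":0,"grip":1}]'
```

```text
clock: 20.23
eef_pos: [494.4, 192.8, -12.6]
tool_rot: [3.14, -0.001, 1.271]
force: [0.3, -0.0, -0.0]
width: 30.3
gripper_force: 0.0
clock: 20.85
eef_pos: [493.7, 192.8, -5.2]
tool_rot: [-3.142, -0.0, 1.271]
force: [0.1, -0.1, -1.5]
width: 18.2
gripper_force: 58.5
```

```bash
python3 -m creep '[{"dx":0,"dy":0,"dz":0.12,"rx":0,"ry":0,"rz":0,"grip":1},{"dx":0,"dy":0,"dz":0.24,"rx":0,"ry":0,"rz":0.03,"grip":1},{"dx":-0.055,"dy":-0.3,"dz":0.24,"rx":0,"ry":0,"rz":0.12,"grip":1},{"dx":-0.055,"dy":-0.3,"dz":0.24,"rx":0,"ry":0,"rz":0.12,"grip":1},{"dx":-0.055,"dy":-0.3,"dz":0.24,"rx":0,"ry":0,"rz":0.12,"grip":1}]'
python3 -m creep '[{"dx":0,"dy":-0.36,"dz":0,"rx":0,"ry":0,"rz":0.14,"grip":1},{"dx":0,"dy":-0.36,"dz":0,"rx":0,"ry":0,"rz":0.14,"grip":1},{"dx":0,"dy":-0.36,"dz":0,"rx":0,"ry":0,"rz":0.14,"grip":1},{"dx":0,"dy":-0.36,"dz":0,"rx":0,"ry":0,"rz":0.14,"grip":1},{"dx":0,"dy":-0.36,"dz":0,"rx":0,"ry":0,"rz":0.14,"grip":1}]'
```

```text
clock: 21.48
eef_pos: [470.4, 66.8, 91.1]
tool_rot: [-3.139, 0.002, 2.018]
force: [-1.2, -0.2, -2.0]
width: 18.2
gripper_force: 59.0
clock: 22.1
eef_pos: [471.5, -72.1, 90.7]
tool_rot: [-3.141, -0.0, 2.904]
force: [-0.2, -0.2, -1.5]
width: 18.5
gripper_force: 59.0
```

```bash
python3 -m creep '[{"dx":0,"dy":0.002,"dz":-0.05,"rx":0,"ry":0,"rz":0.033,"grip":1},{"dx":0,"dy":0.002,"dz":-0.15,"rx":0,"ry":0,"rz":0.033,"grip":1},{"dx":0,"dy":0.002,"dz":-0.2,"rx":0,"ry":0,"rz":0.033,"grip":1},{"dx":0,"dy":0.002,"dz":-0.23,"rx":0,"ry":0,"rz":0.033,"grip":1},{"dx":0,"dy":0.002,"dz":-0.23,"rx":0,"ry":0,"rz":0.033,"grip":1}]'
python3 -m creep '[{"dx":0,"dy":0,"dz":-0.006,"rx":0,"ry":0,"rz":0,"grip":1},{"dx":0,"dy":0,"dz":-0.013,"rx":0,"ry":0,"rz":0,"grip":1},{"dx":0,"dy":0,"dz":-0.013,"rx":0,"ry":0,"rz":0,"grip":1},{"dx":0,"dy":0,"dz":-0.013,"rx":0,"ry":0,"rz":0,"grip":1},{"dx":0,"dy":0,"dz":-0.013,"rx":0,"ry":0,"rz":0,"grip":1}]'
```

```text
clock: 22.72
eef_pos: [471.4, -70.5, -1.9]
tool_rot: [-3.141, -0.001, 3.108]
force: [-0.1, 0.3, -1.6]
width: 18.5
gripper_force: 58.9
clock: 23.35
eef_pos: [472.0, -70.5, -6.4]
tool_rot: [-3.141, 0.001, 3.108]
force: [-0.8, 0.4, -1.7]
width: 18.3
gripper_force: 58.9
```

Lower 2 mm, release and lift. Then on to the disc at (383,199) with yaw 2.58.

```bash
python3 -m creep '[{"dx":0,"dy":0,"dz":-0.005,"rx":0,"ry":0,"rz":0,"grip":1},{"dx":0,"dy":0,"dz":-0.005,"rx":0,"ry":0,"rz":0,"grip":1},{"dx":0,"dy":0,"dz":-0.005,"rx":0,"ry":0,"rz":0,"grip":0.3},{"dx":0,"dy":0,"dz":-0.004,"rx":0,"ry":0,"rz":0,"grip":0.2},{"dx":0,"dy":0,"dz":0,"rx":0,"ry":0,"rz":0,"grip":0}]'
python3 -m creep '[{"dx":0,"dy":0,"dz":0.03,"rx":0,"ry":0,"rz":0,"grip":0},{"dx":0,"dy":0,"dz":0.15,"rx":0,"ry":0,"rz":0,"grip":-0.4},{"dx":0,"dy":0,"dz":0.26,"rx":0,"ry":0,"rz":0,"grip":-1},{"dx":-0.1,"dy":0.2,"dz":0.26,"rx":0,"ry":0,"rz":-0.05,"grip":-1},{"dx":-0.1,"dy":0.35,"dz":0.26,"rx":0,"ry":0,"rz":-0.084,"grip":-1}]'
python3 -m creep '[{"dx":-0.12,"dy":0.34,"dz":0,"rx":0,"ry":0,"rz":0,"grip":-1},{"dx":-0.12,"dy":0.34,"dz":0,"rx":0,"ry":0,"rz":0,"grip":-1},{"dx":-0.12,"dy":0.34,"dz":0,"rx":0,"ry":0,"rz":0,"grip":-1},{"dx":-0.12,"dy":0.34,"dz":0,"rx":0,"ry":0,"rz":0,"grip":-1},{"dx":-0.12,"dy":0.34,"dz":0,"rx":0,"ry":0,"rz":0,"grip":-1}]'
```

```text
clock: 23.98
eef_pos: [471.7, -70.4, -6.7]
tool_rot: [-3.142, -0.0, 3.108]
force: [0.5, -0.2, -0.3]
width: 42.9
gripper_force: 0.0
clock: 24.6
eef_pos: [434.2, 46.6, 98.7]
tool_rot: [3.141, 0.001, 2.721]
force: [2.0, 1.3, 0.2]
width: 85.5
gripper_force: 0.0
clock: 25.22
eef_pos: [387.3, 182.1, 97.7]
tool_rot: [-3.141, 0.001, 2.731]
force: [1.2, -0.0, 0.5]
width: 85.3
gripper_force: 0.0
```

```bash
python3 -m creep '[{"dx":-0.011,"dy":0.042,"dz":0,"rx":0,"ry":0,"rz":-0.024,"grip":-1},{"dx":-0.011,"dy":0.042,"dz":-0.1,"rx":0,"ry":0,"rz":-0.024,"grip":-1},{"dx":-0.011,"dy":0.042,"dz":-0.17,"rx":0,"ry":0,"rz":-0.024,"grip":-1},{"dx":-0.011,"dy":0.042,"dz":-0.2,"rx":0,"ry":0,"rz":-0.024,"grip":-1},{"dx":-0.011,"dy":0.042,"dz":-0.2,"rx":0,"ry":0,"rz":-0.024,"grip":-1}]'
python3 look.py w11
python3 - <<'E'
from h import *
c=dict(np.load('w11.npz'));im=cv2.imread('pics/w11.png')
r=rect(im,c,340,430,155,245,24,4);g=cv2.GaussianBlur(cv2.cvtColor(r,cv2.COLOR_BGR2GRAY),(7,7),1.5)
h=cv2.HoughCircles(g,cv2.HOUGH_GRADIENT_ALT,1,30,param1=80,param2=0.5,minRadius=85,maxRadius=110)
print(None if h is None else [(430-v/4,245-u/4,q/4) for u,v,q in h.reshape(-1,h.shape[-1])[:4,:3]])
E
```

```text
clock: 25.85
eef_pos: [383.0, 197.9, 16.6]
tool_rot: [-3.14, -0.001, 2.579]
force: [0.7, -1.3, -0.3]
width: 85.1
gripper_force: 0.0
25.85 [382.9603527  197.87797018  16.59437797] [-3.14008385e+00 -5.37572090e-04  2.57887005e+00]
[(np.float32(381.5), np.float32(198.5), np.float32(25.278795))]
```

Circle fit (381.5, 198.5) is in agreement. Descend and grip.

```bash
python3 -m creep '[{"dx":0,"dy":0,"dz":-0.05,"rx":0,"ry":0,"rz":0,"grip":-1},{"dx":0,"dy":0,"dz":-0.078,"rx":0,"ry":0,"rz":0,"grip":-1},{"dx":0,"dy":0,"dz":-0.078,"rx":0,"ry":0,"rz":0,"grip":-0.6},{"dx":0,"dy":0,"dz":-0.078,"rx":0,"ry":0,"rz":0,"grip":-0.3},{"dx":0,"dy":0,"dz":-0.078,"rx":0,"ry":0,"rz":0,"grip":0.3}]'
python3 -m creep '[{"dx":0,"dy":0,"dz":0,"rx":0,"ry":0,"rz":0,"grip":0.3},{"dx":0,"dy":0,"dz":0,"rx":0,"ry":0,"rz":0,"grip":0.3},{"dx":0,"dy":0,"dz":0,"rx":0,"ry":0,"rz":0,"grip":0.3},{"dx":0,"dy":0,"dz":0.01,"rx":0,"ry":0,"rz":0,"grip":0.3},{"dx":0,"dy":0,"dz":0.02,"rx":0,"ry":0,"rz":0,"grip":0.3}]'
```

```text
clock: 26.52
eef_pos: [383.1, 199.4, -12.9]
tool_rot: [3.142, 0.002, 2.581]
force: [-0.2, -1.9, 6.1]
width: 46.9
gripper_force: 60.5
clock: 27.15
eef_pos: [382.5, 200.1, -5.5]
tool_rot: [3.142, 0.0, 2.582]
force: [0.2, -0.1, -5.4]
width: 47.0
gripper_force: 62.1
```

```bash
python3 -m creep '[{"dx":0,"dy":0,"dz":0.12,"rx":0,"ry":0,"rz":0,"grip":0.3},{"dx":0.1,"dy":0,"dz":0.24,"rx":0,"ry":0,"rz":0.02,"grip":0.3},{"dx":0.16,"dy":-0.2,"dz":0.24,"rx":0,"ry":0,"rz":0.05,"grip":0.3},{"dx":0.16,"dy":-0.35,"dz":0.24,"rx":0,"ry":0,"rz":0.07,"grip":0.3},{"dx":0.16,"dy":-0.35,"dz":0.24,"rx":0,"ry":0,"rz":0.07,"grip":0.3}]'
python3 -m creep '[{"dx":0,"dy":-0.15,"dz":0,"rx":0,"ry":0,"rz":0,"grip":0.3},{"dx":0,"dy":-0.3,"dz":0,"rx":0,"ry":0,"rz":0,"grip":0.3},{"dx":0,"dy":-0.45,"dz":0,"rx":0,"ry":0,"rz":0,"grip":0.3},{"dx":-0.05,"dy":-0.6,"dz":0,"rx":0,"ry":0,"rz":0,"grip":0.3},{"dx":-0.05,"dy":-0.637,"dz":0,"rx":0,"ry":0,"rz":0,"grip":0.3}]'
python3 look.py w12
python3 - <<'E'
from h import *
c=dict(np.load('w12.npz'));im=cv2.imread('pics/w12.png')
r=rect(im,c,370,570,-280,-120,10,3.5);cv2.imwrite('pics/r12.png',r)
# does the disc tray wood mask
g=cv2.cvtColor(r,cv2.COLOR_BGR2HSV);m=((g[:,:,0]>12)&(g[:,:,0]<30)&(g[:,:,1]>90)).astype(np.uint8)
n,l,st,ce=cv2.connectedComponentsWithStats(m)
for i in range(1,n):
    if st[i,4]>3000:
        q=cv2.minAreaRect(np.argwhere(l==i)[:,::-1].astype(np.float32));print(st[i],570-q[0][1]/3.5,-120-q[0][0]/3.5,np.array(q[1])/3.5,q[2])
E
```

```text
clock: 27.78
eef_pos: [445.3, 53.8, 89.5]
tool_rot: [-3.137, -0.003, 3.016]
force: [0.3, 0.3, -3.8]
width: 46.6
gripper_force: 64.5
clock: 28.4
eef_pos: [422.3, -200.0, 89.3]
tool_rot: [-3.139, -0.005, 3.014]
force: [-0.3, 1.1, -5.3]
width: 46.6
gripper_force: 64.6
28.4 [ 422.33333094 -199.97659748   89.27698509] [-3.13889448 -0.00515955  3.01384887]
[ 163   92  115   98 4375] 535.7536468505859 -177.71818760463168 [20.51856777 39.31570435] 52.950775146484375
[  104   343   298   313 52806] 427.38133021763394 -193.24278041294644 [78.27629743 80.62694441] 7.999983787536621
```

```bash
python3 -m creep '[{"dx":0.01,"dy":0.015,"dz":-0.05,"rx":0,"ry":0,"rz":0,"grip":0.3},{"dx":0.01,"dy":0.015,"dz":-0.13,"rx":0,"ry":0,"rz":0,"grip":0.3},{"dx":0.01,"dy":0.015,"dz":-0.2,"rx":0,"ry":0,"rz":0,"grip":0.3},{"dx":0.01,"dy":0.015,"dz":-0.225,"rx":0,"ry":0,"rz":0,"grip":0.3},{"dx":0.01,"dy":0.015,"dz":-0.225,"rx":0,"ry":0,"rz":0,"grip":0.3}]'
```

```text
clock: 29.08
eef_pos: [430.6, -187.9, 0.1]
tool_rot: [3.141, -0.001, 3.023]
force: [0.9, -0.0, -3.5]
width: 46.9
gripper_force: 64.5
```

```bash
python3 -m creep '[{"dx":-0.01,"dy":-0.015,"dz":0,"rx":0,"ry":0,"rz":0,"grip":0.3},{"dx":-0.01,"dy":-0.015,"dz":-0.01,"rx":0,"ry":0,"rz":0,"grip":0.3},{"dx":-0.01,"dy":-0.015,"dz":-0.022,"rx":0,"ry":0,"rz":0,"grip":0.3},{"dx":-0.01,"dy":-0.015,"dz":-0.022,"rx":0,"ry":0,"rz":0,"grip":0.3},{"dx":-0.01,"dy":-0.015,"dz":-0.022,"rx":0,"ry":0,"rz":0,"grip":0.3}]'
```

```text
clock: 29.7
eef_pos: [426.5, -194.5, -8.7]
tool_rot: [3.141, -0.0, 3.022]
force: [-0.6, 0.3, -4.5]
width: 46.4
gripper_force: 64.8
```

```bash
python3 -m creep '[{"dx":0,"dy":0,"dz":-0.004,"rx":0,"ry":0,"rz":0,"grip":0.3},{"dx":0,"dy":0,"dz":-0.005,"rx":0,"ry":0,"rz":0,"grip":0.3},{"dx":0,"dy":0,"dz":-0.005,"rx":0,"ry":0,"rz":0,"grip":-0.2},{"dx":0,"dy":0,"dz":-0.005,"rx":0,"ry":0,"rz":0,"grip":-0.4},{"dx":0,"dy":0,"dz":-0.005,"rx":0,"ry":0,"rz":0,"grip":-0.4}]'
python3 -m creep '[{"dx":0,"dy":0,"dz":0.05,"rx":0,"ry":0,"rz":0,"grip":-0.5},{"dx":0,"dy":0,"dz":0.16,"rx":0,"ry":0,"rz":0,"grip":-0.5},{"dx":0.08,"dy":0.1,"dz":0.28,"rx":0,"ry":0,"rz":0,"grip":-1},{"dx":0.16,"dy":0.25,"dz":0.28,"rx":0,"ry":0,"rz":0,"grip":-1},{"dx":0.16,"dy":0.25,"dz":0.28,"rx":0,"ry":0,"rz":0,"grip":-1}]'
python3 -m creep '[{"dx":0,"dy":0.15,"dz":0,"rx":0,"ry":0,"rz":0,"grip":-1},{"dx":0,"dy":0.3,"dz":0,"rx":0,"ry":0,"rz":0,"grip":-1},{"dx":0,"dy":0.45,"dz":0,"rx":0,"ry":0,"rz":0,"grip":-1},{"dx":0,"dy":0.6,"dz":0,"rx":0,"ry":0,"rz":-0.03,"grip":-1},{"dx":0,"dy":0.75,"dz":0,"rx":0,"ry":0,"rz":-0.03,"grip":-1}]'
```

```text
clock: 30.32
eef_pos: [426.7, -194.7, -10.7]
tool_rot: [3.141, 0.0, 3.022]
force: [-0.6, 0.8, 0.7]
width: 59.9
gripper_force: 0.0
clock: 30.95
eef_pos: [493.5, -89.8, 102.7]
tool_rot: [3.138, 0.004, 3.028]
force: [-0.1, -0.6, 0.8]
width: 85.3
gripper_force: 0.0
clock: 31.58
eef_pos: [490.3, 206.1, 100.8]
tool_rot: [-3.14, 0.0, 2.832]
force: [0.9, 0.1, 0.4]
width: 85.6
gripper_force: 0.0
```

```bash
python3 -m creep '[{"dx":0.005,"dy":0.13,"dz":0,"rx":0,"ry":0,"rz":0,"grip":-1},{"dx":0.005,"dy":0.25,"dz":0,"rx":0,"ry":0,"rz":0,"grip":-1},{"dx":0.005,"dy":0.25,"dz":-0.1,"rx":0,"ry":0,"rz":0,"grip":-1},{"dx":0.005,"dy":0.25,"dz":-0.19,"rx":0,"ry":0,"rz":0,"grip":-1},{"dx":0.005,"dy":0.25,"dz":-0.19,"rx":0,"ry":0,"rz":0,"grip":-1}]'
python3 look.py w13
python3 - <<'E'
from h import *
c=dict(np.load('w13.npz'));im=cv2.imread('pics/w13.png')
r=rect(im,c,448,538,265,355,16,4);g=cv2.GaussianBlur(cv2.cvtColor(r,cv2.COLOR_BGR2GRAY),(7,7),1.5);cv2.imwrite('pics/r13.png',r)
for a,b in((30,62),(90,115)):
    h=cv2.HoughCircles(g,cv2.HOUGH_GRADIENT_ALT,1,30,param1=80,param2=0.4,minRadius=a,maxRadius=b)
    print(None if h is None else [(538-v/4,355-u/4,q/4) for u,v,q in h.reshape(-1,h.shape[-1])[:4,:3]])
E
```

```text
clock: 32.2
eef_pos: [490.6, 302.9, 22.5]
tool_rot: [-3.136, -0.003, 2.834]
force: [0.2, -0.9, 0.7]
width: 85.5
gripper_force: 0.0
32.2 [490.62444265 302.86319927  22.49040447] [-3.13563107 -0.00347106  2.83372727]
[(np.float32(492.25), np.float32(311.25), np.float32(14.022471))]
[(np.float32(490.75), np.float32(310.0), np.float32(27.029602)), (np.float32(490.75), np.float32(310.0), np.float32(24.365873))]
```

```bash
python3 -m creep '[{"dx":0.002,"dy":0.012,"dz":0,"rx":0,"ry":0,"rz":0,"grip":-1},{"dx":0.002,"dy":0.012,"dz":-0.04,"rx":0,"ry":0,"rz":0,"grip":-1},{"dx":0.002,"dy":0.012,"dz":-0.08,"rx":0,"ry":0,"rz":0,"grip":-1},{"dx":0.002,"dy":0.012,"dz":-0.08,"rx":0,"ry":0,"rz":0,"grip":-1},{"dx":0.002,"dy":0.012,"dz":-0.08,"rx":0,"ry":0,"rz":0,"grip":-1}]'
```

```text
clock: 32.88
eef_pos: [493.2, 310.2, -6.8]
tool_rot: [-3.141, -0.0, 2.834]
force: [-0.6, -0.1, 0.6]
width: 85.5
gripper_force: 0.0
```

```bash
python3 -m creep '[{"dx":-0.002,"dy":0,"dz":-0.015,"rx":0,"ry":0,"rz":0,"grip":-1},{"dx":-0.002,"dy":0,"dz":-0.028,"rx":0,"ry":0,"rz":0,"grip":-1},{"dx":-0.002,"dy":0,"dz":-0.028,"rx":0,"ry":0,"rz":0,"grip":-1},{"dx":-0.002,"dy":0,"dz":-0.028,"rx":0,"ry":0,"rz":0,"grip":-0.6},{"dx":-0.002,"dy":0,"dz":-0.028,"rx":0,"ry":0,"rz":0,"grip":-0.4}]'
python3 -m creep '[{"dx":0,"dy":0,"dz":0,"rx":0,"ry":0,"rz":0,"grip":0.2},{"dx":0,"dy":0,"dz":0,"rx":0,"ry":0,"rz":0,"grip":0.2},{"dx":0,"dy":0,"dz":0,"rx":0,"ry":0,"rz":0,"grip":0.2},{"dx":0,"dy":0,"dz":0.01,"rx":0,"ry":0,"rz":0,"grip":0.2},{"dx":0,"dy":0,"dz":0.02,"rx":0,"ry":0,"rz":0,"grip":0.2}]'
```

```text
clock: 33.5
eef_pos: [492.7, 310.2, -17.7]
tool_rot: [3.141, 0.0, 2.834]
force: [-0.5, 1.0, 0.1]
width: 59.8
gripper_force: 0.0
clock: 34.12
eef_pos: [492.4, 309.9, -9.9]
tool_rot: [-3.141, -0.0, 2.834]
force: [-0.9, 0.6, -1.6]
width: 48.8
gripper_force: 62.3
```

```bash
python3 -m creep '[{"dx":0,"dy":0,"dz":0.12,"rx":0,"ry":0,"rz":0,"grip":0.2},{"dx":0,"dy":0,"dz":0.24,"rx":0,"ry":0,"rz":0,"grip":0.2},{"dx":0,"dy":-0.15,"dz":0.24,"rx":0,"ry":0,"rz":0,"grip":0.2},{"dx":0.02,"dy":-0.3,"dz":0.24,"rx":0,"ry":0,"rz":0.03,"grip":0.2},{"dx":0.02,"dy":-0.45,"dz":0.24,"rx":0,"ry":0,"rz":0.03,"grip":0.2}]'
python3 -m creep '[{"dx":0,"dy":-0.15,"dz":0,"rx":0,"ry":0,"rz":0,"grip":0.2},{"dx":0,"dy":-0.3,"dz":0,"rx":0,"ry":0,"rz":0,"grip":0.2},{"dx":0,"dy":-0.45,"dz":0,"rx":0,"ry":0,"rz":0,"grip":0.2},{"dx":0,"dy":-0.6,"dz":0,"rx":0,"ry":0,"rz":0,"grip":0.2},{"dx":0,"dy":-0.65,"dz":0,"rx":0,"ry":0,"rz":0,"grip":0.2}]'
```

```text
clock: 34.75
eef_pos: [501.0, 128.1, 86.2]
tool_rot: [3.141, 0.001, 3.023]
force: [1.8, -0.8, -2.1]
width: 48.8
gripper_force: 63.3
clock: 35.38
eef_pos: [499.3, -135.4, 85.6]
tool_rot: [-3.139, -0.002, 3.015]
force: [-0.0, 0.0, -2.2]
width: 48.6
gripper_force: 63.3
```

```bash
python3 -m creep '[{"dx":0,"dy":-0.1,"dz":0,"rx":0,"ry":0,"rz":0,"grip":0.2},{"dx":0,"dy":-0.164,"dz":0,"rx":0,"ry":0,"rz":0,"grip":0.2},{"dx":0,"dy":-0.164,"dz":-0.1,"rx":0,"ry":0,"rz":0,"grip":0.2},{"dx":0,"dy":-0.164,"dz":-0.17,"rx":0,"ry":0,"rz":0,"grip":0.2},{"dx":0,"dy":-0.164,"dz":-0.17,"rx":0,"ry":0,"rz":0,"grip":0.2}]'
python3 -m creep '[{"dx":0,"dy":0,"dz":0,"rx":0,"ry":0,"rz":0,"grip":0.2},{"dx":0,"dy":0,"dz":0,"rx":0,"ry":0,"rz":0,"grip":0.2},{"dx":0,"dy":0,"dz":0,"rx":0,"ry":0,"rz":0,"grip":0.2},{"dx":0,"dy":0,"dz":0,"rx":0,"ry":0,"rz":0,"grip":0.2},{"dx":0,"dy":0,"dz":0,"rx":0,"ry":0,"rz":0,"grip":0.2}]'
```

```text
clock: 36.0
eef_pos: [498.7, -195.3, 16.6]
tool_rot: [3.141, -0.004, 3.022]
force: [-0.3, -0.0, -1.2]
width: 48.6
gripper_force: 63.3
clock: 36.62
eef_pos: [500.6, -195.5, 18.3]
tool_rot: [-3.141, 0.0, 3.022]
force: [-0.2, -0.4, -2.7]
width: 48.7
gripper_force: 63.3
```

```bash
python3 -m creep '[{"dx":-0.001,"dy":-0.019,"dz":0,"rx":0,"ry":0,"rz":0,"grip":0.2},{"dx":-0.001,"dy":-0.019,"dz":0,"rx":0,"ry":0,"rz":0,"grip":0.2},{"dx":-0.001,"dy":-0.019,"dz":-0.03,"rx":0,"ry":0,"rz":0,"grip":0.2},{"dx":-0.001,"dy":-0.019,"dz":-0.055,"rx":0,"ry":0,"rz":0,"grip":0.2},{"dx":-0.001,"dy":-0.019,"dz":-0.055,"rx":0,"ry":0,"rz":0,"grip":0.2}]'
python3 -m creep '[{"dx":0,"dy":0,"dz":-0.007,"rx":0,"ry":0,"rz":0,"grip":0.2},{"dx":0,"dy":0,"dz":-0.014,"rx":0,"ry":0,"rz":0,"grip":0.2},{"dx":0,"dy":0,"dz":-0.014,"rx":0,"ry":0,"rz":0,"grip":0.2},{"dx":0,"dy":0,"dz":-0.014,"rx":0,"ry":0,"rz":0,"grip":0.2},{"dx":0,"dy":0,"dz":-0.014,"rx":0,"ry":0,"rz":0,"grip":0.2}]'
```

```text
clock: 37.25
eef_pos: [499.2, -202.7, -5.1]
tool_rot: [3.141, -0.002, 3.023]
force: [-0.3, -0.7, -1.8]
width: 48.5
gripper_force: 63.3
clock: 37.88
eef_pos: [500.2, -203.1, -9.3]
tool_rot: [-3.142, 0.0, 3.022]
force: [-0.4, -0.1, -1.1]
width: 48.5
gripper_force: 63.3
```

The ring is over the pin with no contact force. Lower, release and back off high, then check.

```bash
python3 -m creep '[{"dx":0,"dy":0,"dz":-0.005,"rx":0,"ry":0,"rz":0,"grip":0.2},{"dx":0,"dy":0,"dz":-0.009,"rx":0,"ry":0,"rz":0,"grip":0.2},{"dx":0,"dy":0,"dz":-0.009,"rx":0,"ry":0,"rz":0,"grip":-0.3},{"dx":0,"dy":0,"dz":-0.009,"rx":0,"ry":0,"rz":0,"grip":-0.4},{"dx":0,"dy":0,"dz":-0.005,"rx":0,"ry":0,"rz":0,"grip":-0.45}]'
python3 -m creep '[{"dx":0,"dy":0,"dz":0.05,"rx":0,"ry":0,"rz":0,"grip":-0.5},{"dx":0,"dy":0,"dz":0.15,"rx":0,"ry":0,"rz":0,"grip":-0.5},{"dx":0,"dy":0,"dz":0.3,"rx":0,"ry":0,"rz":0,"grip":-0.5},{"dx":0,"dy":0.1,"dz":0.45,"rx":0,"ry":0,"rz":0,"grip":-0.5},{"dx":0,"dy":0.25,"dz":0.5,"rx":0,"ry":0,"rz":0,"grip":-0.5}]'
python3 -m creep '[{"dx":0.06,"dy":0.15,"dz":0,"rx":0,"ry":0,"rz":0,"grip":-0.5},{"dx":0.06,"dy":0.3,"dz":0,"rx":0,"ry":0,"rz":0,"grip":-0.5},{"dx":0.06,"dy":0.3,"dz":0,"rx":0,"ry":0,"rz":0,"grip":-0.5},{"dx":0.06,"dy":0.3,"dz":0,"rx":0,"ry":0,"rz":0,"grip":-0.5},{"dx":0.06,"dy":0.3,"dz":0,"rx":0,"ry":0,"rz":0,"grip":-0.5}]'
python3 look.py w14
python3 - <<'E'
from h import *
c=dict(np.load('w14.npz'));im=cv2.imread('pics/w14.png')
a=rect(im,c,375,545,-250,130,15,2.1)
s=get_image('side')[:,:,::-1];b=rect(s,get_calibration('side'),375,545,-250,130,15,2.1)
cv2.imwrite('pics/final.png',np.vstack([b,a])[:600,:800]);print(a.shape)
E
```

```text
clock: 38.5
eef_pos: [500.2, -203.1, -11.4]
tool_rot: [-3.142, 0.0, 3.022]
force: [-0.5, 0.8, -0.2]
width: 62.2
gripper_force: 0.0
clock: 39.12
eef_pos: [501.6, -111.7, 187.9]
tool_rot: [-3.141, 0.004, 3.017]
force: [0.9, 0.6, -0.5]
width: 64.2
gripper_force: 0.0
clock: 39.75
eef_pos: [524.0, 7.2, 184.8]
tool_rot: [-3.141, -0.001, 3.019]
force: [-0.1, -0.9, -0.4]
width: 63.7
gripper_force: 0.0
39.75 [523.97276194   7.16929437 184.82102123] [-3.14056667e+00 -6.31598932e-04  3.01948147e+00]
(357, 798, 3)
```

View pics/final.png

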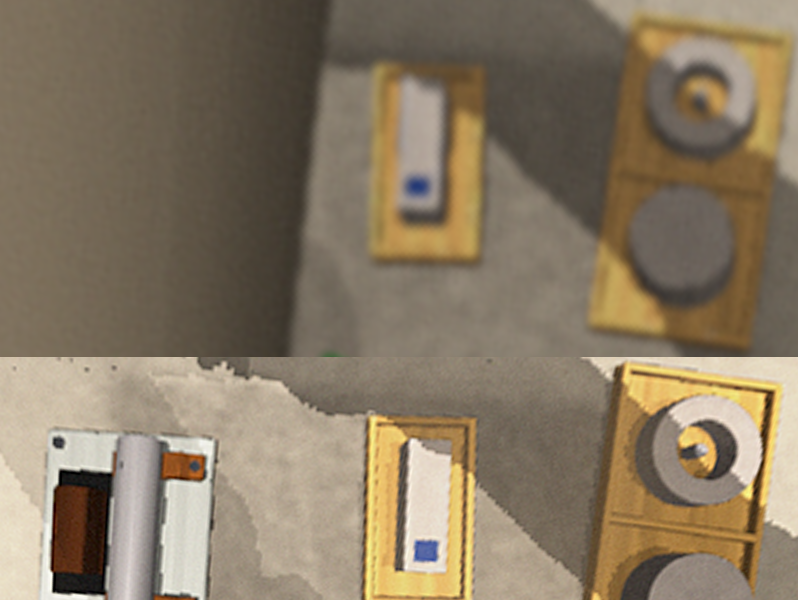

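The final view shows everything placed:
- **Cradle:** bar at (135,520), chock on the black strip at (75,530).
- **Oblong tray:** square bar lengthwise at (425,505).
- **Two-bay tray:** ring flat round the pin at (707,450), block in the plain bay at (683,245 in the upper half).

Handing in.

```bash
python3 -c "
from cell import ctrl
print(ctrl.finish_job())"
```

```text
the job is handed in; nothing more can be done
None
```

All five samples were placed and the job was handed in at about 40 s on the robot's clock; the hand-in returned no verdict, but the last camera check showed each part in its place.

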